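# Dock and lock a plug-in card on the electronics bench

## Robot

A 6-joint arm with a two-finger parallel gripper is mounted at the origin on the work surface. World frame = base frame: x ahead of the robot, y to its left, z up, the work surface at z = 0. Lengths are in m, angles in rad, forces in N, time in s.
With the tool pointing down it reaches from about 0.35 to 0.975 m from the base axis. Payload 7.1 kg.
Tool frame: the origin (TCP) lies at the very end of the fingers, on their centre line; the grasp point (between the pads) lies 19 mm behind it (arm.tcp_to_grasp is the distance from the TCP to the grasp point, in m); x points along the fingers, y is the direction in which the jaws open and shut, and the axes are right-handed (so a half turn about x gives the same grasp; the last joint's range is limited). The gripper opens to 88 mm and grips with 3 to 60 N. Pads are 20 mm wide; open, the fingers measure 115 mm over their backs; the gripper's body (75 mm by 178 mm) begins 61 mm behind the grasp point.
Start: joints at [1.105, 0.423, 1.63, -0, 1.089, -0.019], TCP at [0.27, 0.564, 0.202] pointing down, gripper open.
Joint ranges: [-3, 3], [-0.9, 2.11], [0.09, 2.58], [-1.31, 4.45], [0.11, 2.69], [-2.54, 2.54]. Speed limits (rad/s): [2.39, 2.39, 3.01, 3.14, 3.14, 3.14].

## Interface

Orientations are given as a rotation vector (axis times angle).
In Python, from workcell import arm, viewer gives the robot as it stands.
- The arm moves only by the shell command python3 -m handwheel 'ROWS' [OPENING] [FORCE]. ROWS is text: rows parted by semicolons, each of 4 numbers parted by spaces: the shift along the tool's x, y, z in mm, then the turn about the tool's x in degrees. In form: tx ty tz turn; .... A call has 1 to 8 rows; each row shifts and turns the commanded pose from where the row before left it, along the tool's axes as they then stand; what a row does not reach is not made up. A row lasts 1/12 s, in which the tool goes at most 41.7 mm and 7.16 degrees, less where a joint would pass 70% of its speed; a pose out of reach is approached as far as the arm can. A call is refused whole if a number of a shift passes 41.7 or a number of a turn 7.16, either way. A call with a gripper value outside its range is refused whole. OPENING is the finger opening in mm, from 0 to 87.8, set as the call begins (- or left out, the last holds). The fingers move at their own pace and stop on an object; FORCE is the grip in N (left out, the last holds). Time passes only in rows, so rows that do not move let the fingers close. It gives the time, the measured TCP pose, the force and the opening at its end, in the units of the state.
- arm.state(): the state, without advancing time (a new reading comes with each control period).
- viewer.grab_frame(name): name is "scene" or "top"; returns (picture, depth): 384x512x3 uint8, blue, green, red; 384x512 float32, m along the optical axis (not along the pixel's ray), 0 where there is no reading.
- viewer.get_calibration(name): a dict with "camera_matrix" (3x3 intrinsics, pixels), "xyz" and "rotation" of the camera in the world. Camera axes: x right, y up, looking along -z (the intrinsics and any distortion apply to the point x, -y, -z); pixel columns grow to the right and rows downward; lengths in m; the calibration is good to about 2 mm. A picture is of the moment at which its call begins. get_calibration takes no time and is no camera call.
- arm.close_job(): hands the job in, once; it reports no verdict.
The state is a dict: "time_s": time; "joint_positions": joint angles; "joint_vel": joint speeds; "joint_torque": joint torques, N m; "eef_pos": TCP position; "eef_rot": TCP orientation; "ft_force": force on the tool from outside, world axes, zero at the start; "torque": the same for the moment, N m; "width": finger opening in m.
Only numpy, scipy, OpenCV 4.12 (cv2) and the standard library are available. Lean on these libraries where they do the work, as an engineer would, in place of code of your own. Each camera call takes 0.05 s, during which the arm holds its last target.

## Task

Take the plug-in card out of its grey parking stand and slide it edgewise down the dock's slot, lowering it gently without letting it fall, until it is fully home. Then fit the loose square-bored knob from the tray right down onto the dock's square shaft while the latch arm is still open, and finally turn the knob clockwise (seen from above) until the latch arm lies over the card's top edge at its stop. Leave the knob on the shaft, and leave the other things on the bench where they are.

Things in the scene. Friction and masses are not known exactly. Their poses are not given: they have to be found in the camera images.
- card: Plug-in circuit card upright in the parking stand: flat green board 8 mm thick (its x), 120 mm long (y), 80 mm tall (z), with a black grip tab centred on its top edge: 50 mm along y, 10 mm thick, from 80 to 120 mm above the origin. Origin: middle of the lower edge; z up. It fits the dock either way round. About 220 g.
- stand: Fixed grey parking stand, base 75 x 150 x 10 mm, with U-shaped guides (9 mm wide, reaching 40 mm above the bench) for the card's two ends. Origin: centre of its underside; its slot runs along its y; the card stands 10 mm above the bench.
- dock: Fixed dock: aluminium base 15 mm thick, 110 mm (x), y from -85 to +130 mm. Two black upright channels form one slot along its y for the card's ends: 10 mm wide, 124 mm long inside, walls to 75 mm above the bench, then flared to 87 mm (mouth about 18 x 134 mm). At y = +98 mm a round pillar carries the latch. Origin: on the bench under the slot's middle.
- dock_slot (a point): Centre of the slot's floor, 15 mm above the bench; axes as the dock's. The card is fully home when its origin is here, its y along the slot: its board's top edge is then 95 mm and its tab's top 135 mm above the bench.
- latch_arm (a joint): Angle of the steel latch arm (rad): 0 = arm along the dock's +x, away from the card (open); grows clockwise seen from above; 1.57 = its stop, arm along the dock's -y over the card's top edge (locked). Stays where it is left; turns stiffly (about 0.12 N m).
- latch_seat (a point): On the latch axis, top of its shoulder, 110 mm above the bench; turns with the latch, x along the arm (56 mm long from the axis, 20 wide, 10 thick, top at this height, 5 mm over the home card). From here rises a square shaft, 20 x 20 mm, sides along this x and y, 20 mm tall, then a conical nose to 28 mm. The knob is fitted when its origin is here.
- knob: Loose knob standing in the tray: grey square hub 50 x 50 mm, 36 mm tall; on top a black bar grip 80 mm long (its x), 18 mm thick (y), from 36 to 68 mm above the origin. In its underside a square bore 23 x 23 mm (a little play), 30 mm deep, sides along x and y: fits the shaft in any of four quarter turns. Origin: centre of its underside; z up. About 120 g.
- tray: Fixed shallow aluminium tray, 190 mm (x) by 140 mm (y), rim 18 mm tall, floor 4 mm thick. Origin: centre of its underside.
- spacer: Bystander: brass ring, 30 mm wide, 12 mm tall, in the tray. Origin: centre of its underside.
- meter: Bystander: grey hand multimeter lying flat, 165 x 80 x 34 mm (about 43 mm at its dial). Origin: centre of its underside.
- spool: Bystander: solder spool, 68 mm wide, 50 mm tall. Origin: centre of its underside.
- jar: Bystander: jar, 56 mm wide, 70 mm tall. Origin: centre of its underside.
- screwdriver: Bystander: screwdriver lying on the bench. Origin: under its middle.
Mind the look-alikes: they are no part of the job. There is more than one size of the card; the one meant has the size given above.

How it is judged:
By the outcome, as a careful person would: the job done as asked, in the order asked, and still so for the second after the job is handed in, with the robot touching nothing.
It also fails if it takes over 64 s, if anything falls off the work surface, if the arm or the gripper's body presses on something with over 40 N, if the wrist force passes 120 N, or if a joint passes its speed limit or range.

## Working session

There is one attempt and no reset: what is moved stays moved. The work goes in short steps, Python scripts to look and compute and a shell command to move; the robot and the scene stay as the last step left them, time stands still between calls to the robot, and variables do not carry over. Pictures are saved under pics/ and viewed, and the job is handed in when it is done.

```bash
ls; mkdir -p pics; python3 - <<'E'
from workcell import arm, viewer
import cv2,numpy as np
for n in ("scene","top"):
    p,d=viewer.grab_frame(n); cv2.imwrite(f"pics/{n}0.png",p); np.savez(f"{n}0.npz",p=p,d=d)
    c=viewer.get_calibration(n); print(n,c)
print(arm.state()); print(arm.tcp_to_grasp)
E
```

```text
pics
scene {'camera_matrix': array([[412.71318082,   0.        , 256.77525604],
       [  0.        , 412.71318082, 190.87059262],
       [  0.        ,   0.        ,   1.        ]]), 'xyz': array([0.97352542, 0.74258445, 0.80603579]), 'rotation': array([0.34055999, 1.12310418, 2.34829765])}
top {'camera_matrix': array([[394.27516946,   0.        , 259.91746286],
       [  0.        , 394.27516946, 191.98627872],
       [  0.        ,   0.        ,   1.        ]]), 'xyz': array([0.31378916, 0.00394602, 1.08419615]), 'rotation': array([ 0.14704121, -0.13929314, -1.53960142])}
{'time_s': 0.1, 'joint_positions': array([ 1.10504181e+00,  4.23782948e-01,  1.63059164e+00, -2.73507765e-05,
        1.08859812e+00, -1.89988963e-02]), 'joint_vel': array([ 1.20561050e-03, -7.58835490e-04, -4.27253905e-03, -9.91985064e-04,
       -6.54075330e-05,  1.01339572e-03]), 'joint_torque': array([-1.20236906e-03, -5.45615387e+01, -2.74325645e+01,  6.44520507e-02,
        1.87955640e-02, -5.49627919e-05]), 'eef_pos': array([0.26977483, 0.56319943, 0.2016765 ]), 'eef_rot': array([ 0.34929292,  1.54256438, -0.35142104]), 'ft_force': array([-0.18482622,  0.13842456,  0.25859449]), 'torque': array([-0.0330919 , -0.00225404,  0.04675633]), 'width': 0.0876308521492473}
0.0187
```

View pics/scene0.png

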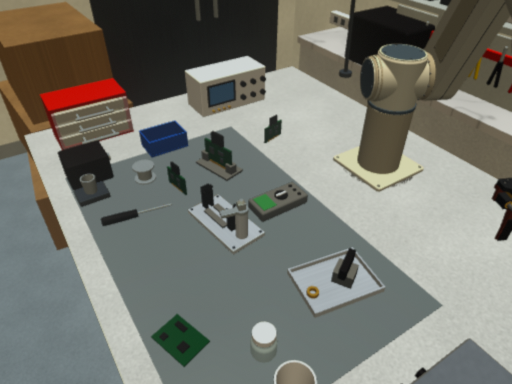

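View pics/top0.png

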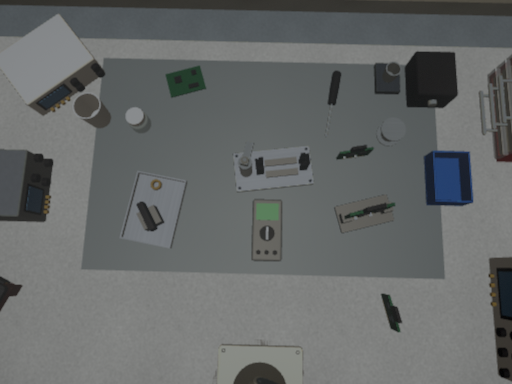

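```bash
cat > h.py <<'E'
import numpy as np,cv2
from scipy.spatial.transform import Rotation as R
from workcell import arm,viewer
C={n:viewer.get_calibration(n) for n in("scene","top")}
def ray(n,u,v):
    c=C[n];K=c["camera_matrix"];d=np.array([(u-K[0,2])/K[0,0],-(v-K[1,2])/K[1,1],-1.])
    return np.array(c["xyz"]),R.from_rotvec(c["rotation"]).apply(d)
def onz(n,u,v,z):
    o,d=ray(n,u,v);return o+d*(z-o[2])/d[2]
def px(n,P):
    c=C[n];K=c["camera_matrix"];q=R.from_rotvec(c["rotation"]).inv().apply(np.atleast_2d(P)-c["xyz"])
    return np.c_[K[0,2]-K[0,0]*q[:,0]/q[:,2],K[1,2]+K[1,1]*q[:,1]/q[:,2]]
def cloud(n,d):
    c=C[n];K=c["camera_matrix"];v,u=np.mgrid[:384,:512]
    q=np.stack([(u-K[0,2])/K[0,0]*d,-(v-K[1,2])/K[1,1]*d,-d],-1)
    W=R.from_rotvec(c["rotation"]).apply(q.reshape(-1,3))+c["xyz"]
    W=W.reshape(384,512,3);W[d==0]=np.nan;return W
def crop(n,p,u0,v0,u1,v1,s,f):
    cv2.imwrite(f,cv2.resize(p[v0:v1,u0:u1],None,fx=s,fy=s,interpolation=cv2.INTER_CUBIC))
E
python3 - <<'E'
from h import *
for n in("scene","top"):
    p=np.load(n+"0.npz")["p"]
    if n=="top":
        a=cv2.resize(p[140:240,320:420],None,fx=4,fy=4,interpolation=2);b=cv2.resize(p[130:200,220:320],None,fx=4,fy=4,interpolation=2);
        e=cv2.resize(p[165:255,110:200],None,fx=4,fy=4,interpolation=2)
        L=np.zeros((400,800,3),np.uint8);L[:,:400]=a;L[:280,400:]=b;cv2.imwrite("pics/tc.png",L);cv2.imwrite("pics/tk.png",e)
    else:
        a=cv2.resize(p[120:200,150:290],None,fx=4,fy=4,interpolation=2);cv2.imwrite("pics/sc.png",a)
        a=cv2.resize(p[170:260,170:310],None,fx=5,fy=5,interpolation=2);cv2.imwrite("pics/sd.png",a)
E
```

```text
(no output)
```

View pics/tc.png

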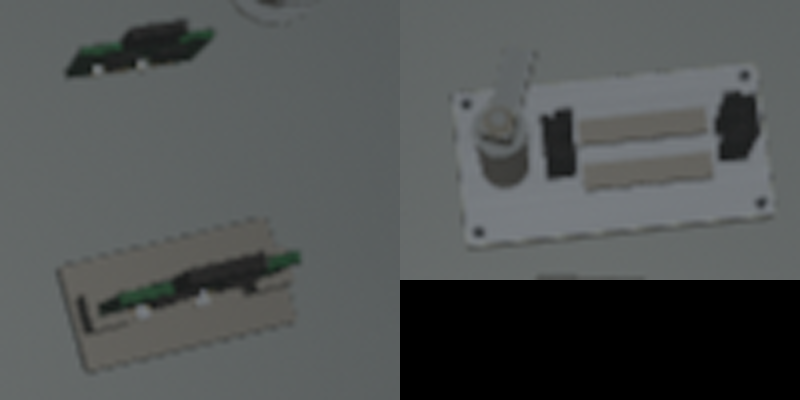

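View pics/sc.png

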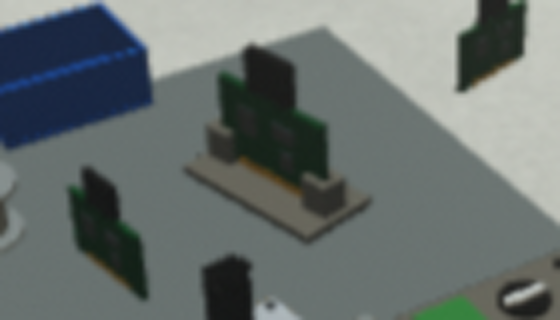

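View pics/sd.png

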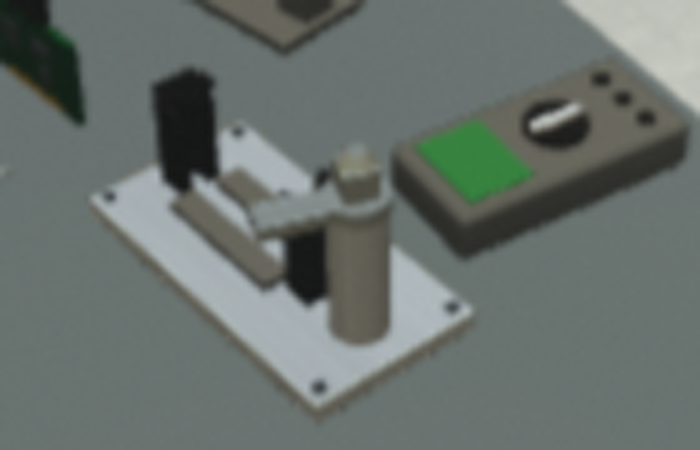

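View pics/tk.png

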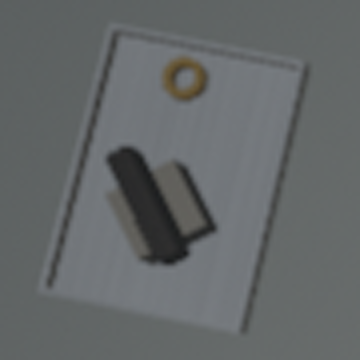

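```bash
python3 - <<'E'
from h import *
z=np.load("top0.npz");p,d=z["p"],z["d"];W=cloud("top",d)
hsv=cv2.cvtColor(p,cv2.COLOR_BGR2HSV)
def rep(name,u0,v0,u1,v1,zlo,zhi,zplane=None,extra=None):
    m=np.zeros((384,512),bool);m[v0:v1,u0:u1]=1
    m&=(W[...,2]>zlo)&(W[...,2]<zhi)
    if extra is not None:m&=extra
    P=W[m]
    if len(P)<5: print(name,len(P));return
    r=cv2.minAreaRect((P[:,:2]*1000).astype(np.float32))
    print(name,len(P),"rect",np.round(r[0],1),np.round(r[1],1),round(r[2],1),"z med %.4f"%np.median(P[:,2]),"mean",np.round(P.mean(0)*1000,1))
    return P
rep("bench",220,100,320,130,-.05,.05)
rep("dockbase",225,140,320,195,.008,.022)
rep("dock top blk",225,140,320,195,.07,.097)
rep("dock shelf",225,140,320,195,.03,.07)
rep("latch/arm",225,135,265,185,.098,.115)
rep("shaft",225,135,265,185,.122,.15)
rep("standbase",330,190,400,235,.005,.018)
rep("guides",330,190,400,235,.033,.045)
rep("board",330,190,400,235,.07,.098)
rep("tab",330,190,400,235,.11,.14)
rep("card2 board",330,140,380,165,.05,.088)
rep("card2 all",330,140,380,165,.09,.15)
rep("card3 all",380,290,405,335,.01,.15)
rep("card3 tab",380,290,405,335,.09,.15)
rep("tray floor/rim",115,165,195,255,.012,.024)
rep("hub",130,195,170,240,.034,.046)
rep("bar",130,195,170,240,.062,.08)
for (u,v) in [(365,211),(280,160),(280,173),(245,165),(304,160),(259,166),(148,216)]:
    print(u,v,np.round(W[v,u],4))
E
```

```text
bench 2991 rect [744.1 -10. ] [ 93.5 289.3] 1.6 z med 0.0009 mean [743.5  -9.7   0.9]
dockbase 2284 rect [581.8 -21.1] [111.5 215.3] 7.8 z med 0.0154 mean [576.7 -25.3  15.7]
dock top blk 200 rect [581.8 -22.4] [ 31.1 184.8] 8.5 z med 0.0820 mean [581.9 -33.6  81.1]
dock shelf 136 rect [580.2 -21.3] [ 28.3 183.9] 8.3 z med 0.0508 mean [573.6 -19.4  51.3]
latch/arm 207 rect [590.1  52.3] [33.7 73.4] 88.4 z med 0.1100 mean [589.9  48.8 109.7]
shaft 65 rect [571.4  53.4] [19.3 19.4] 77.2 z med 0.1326 mean [569.9  53.1 132.7]
standbase 1091 rect [ 460.7 -273.7] [177.3 124.4] 86.6 z med 0.0098 mean [ 460.9 -271.6    9.7]
guides 141 rect [ 462.5 -274. ] [ 25.6 139.8] 15.3 z med 0.0397 mean [ 455.8 -259.4   39.6]
board 131 rect [ 461.7 -273.3] [ 14.3 119. ] 15.2 z med 0.0884 mean [ 458.6 -267.    84. ]
tab 101 rect [ 462.2 -273.6] [10.  50.9] 15.6 z med 0.1287 mean [ 461.6 -272.2  127.7]
card2 board 116 rect [ 624.1 -244.5] [ 9.6 90.6] 10.1 z med 0.0610 mean [ 623.7 -241.9   64.5]
card2 all 28 rect [ 625.8 -244.4] [ 7.  37.8] 9.9 z med 0.0914 mean [ 625.9 -245.4   91.7]
card3 all 373 rect [ 205.3 -328.8] [91.6  9.5] 15.7 z med 0.0538 mean [ 205.8 -327.2   53.2]
card3 tab 41 rect [ 205.3 -329.5] [37.3  7.7] 15.1 z med 0.0914 mean [ 205.9 -329.2   91.6]
tray floor/rim 526 rect [459.1 303.9] [141.6 190. ] 80.1 z med 0.0175 mean [467.2 305.9  17.4]
hub 197 rect [426.5 304. ] [65.5 51.2] 29.9 z med 0.0403 mean [434.2 304.1  40.2]
bar 230 rect [432.6 307.1] [79.3 18.7] 30.6 z med 0.0720 mean [432.6 306.8  71.5]
365 211 [ 0.4528 -0.2516  0.1096]
280 160 [ 0.6033 -0.0417  0.0178]
280 173 [ 0.5654 -0.0423  0.0205]
245 165 [0.5606 0.0506 0.1185]
304 160 [ 0.5936 -0.1043  0.0598]
259 166 [0.5705 0.0158 0.0733]
148 216 [0.4307 0.2997 0.0691]
```

```bash
cat >> h.py <<'E'
def go(x,y,z,yaw):
    """mm, jaw yaw deg (mod 180): print turn, then shifts in tool axes now and after turn"""
    s=arm.state();M=R.from_rotvec(s["eef_rot"]).as_matrix();p=s["eef_pos"]*1000
    cur=np.degrees(np.arctan2(M[1,1],M[0,1]))
    dy=(yaw-cur+90)%180-90
    T=np.array([x,y,z])-p
    t=-dy  # tool x down -> turn opposite to yaw
    M2=M@R.from_rotvec([np.radians(t),0,0]).as_matrix()
    print("t=%.2f pos"%s["time_s"],np.round(p,1),"yaw %.1f"%cur,"xaxis",np.round(M[:,0],3),"w %.1f"%(s["width"]*1000),"F",np.round(s["ft_force"],1),"q6 %.2f"%s["joint_positions"][5])
    print(" turn %.2f"%t,"shift now",np.round(M.T@T,1),"after turn",np.round(M2.T@T,1))
E
python3 - <<'E'
from h import *
z=np.load("top0.npz");p,d=z["p"],z["d"];W=cloud("top",d)
v,u=np.mgrid[:384,:512]
sh=np.array([571.4,53.4])/1000
r=np.hypot(W[...,0]-sh[0],W[...,1]-sh[1])
m=(u>225)&(u<320)&(v>130)&(v<195)&(W[...,2]>.065)&(W[...,2]<.097)&(r>.028)&~((abs(W[...,0]-sh[0]-.028)<.03)&(W[...,1]>.03))
P=W[m]*1000;print(len(P),cv2.minAreaRect(P[:,:2].astype(np.float32)),P.min(0),P.max(0))
m=(u>225)&(u<320)&(v>130)&(v<195)&(W[...,2]>.075)&(W[...,2]<.088)&(W[...,1]<.035)
P=W[m]*1000;print(len(P),cv2.minAreaRect(P[:,:2].astype(np.float32)))
m=(u>225)&(u<320)&(v>130)&(v<195)&(W[...,2]>.104)&(W[...,2]<.115)&(r>.024)
P=W[m]*1000;print("arm",len(P),cv2.minAreaRect(P[:,:2].astype(np.float32)),P.mean(0))
m=(r<.03)&(W[...,2]>.104)&(W[...,2]<.115);print("sh",W[m].mean(0))
m=(r<.02)&(W[...,2]>.122);print("noz",W[m].mean(0),W[m].max(0))
go(462,-273.5,230,15.3)
E
```

```text
183 ((585.0985717773438, -44.06114196777344), (30.561092376708984, 140.8282012939453), 8.237106323242188) [ 561.04513171 -114.74854096   65.02542535] [608.87223079  26.64009835  92.13258858]
140 ((585.0651245117188, -43.29553985595703), (30.48160171508789, 142.3396759033203), 8.20261001586914)
arm 97 ((610.5137939453125, 45.75807189941406), (20.290090560913086, 32.90721130371094), 78.03302764892578) [610.1107456   45.58830521 109.78807037]
sh [0.57601678 0.05156038 0.11009402]
noz [0.56992022 0.05305624 0.13273853] [0.5807788  0.06316801 0.14164058]
t=0.10 pos [269.8 563.2 201.7] yaw 64.4 xaxis [-0.001 -0.001 -1.   ] w 87.6 F [-0.2  0.1  0.3] q6 -0.02
 turn 49.10 shift now [ -27.4 -671.6  534.8] after turn [-27.4 -35.4 857.8]
```

```bash
python3 -m handwheel '0 0 0 7;0 0 0 7;0 0 0 7;0 0 0 7;0 0 0 7;0 0 0 7;0 0 0 7' 40; python3 -m handwheel '-3.5 -4.5 38 0;-3.5 -4.5 38 0;-3.5 -4.5 38 0;-3.5 -4.5 38 0;-3.5 -4.5 38 0;-3.5 -4.5 38 0;-3.5 -4.5 38 0;-3.5 -4.5 38 0'; python3 -c "
from h import *
go(462,-273.5,230,15.3)"
```

```text
time_s: 0.68
eef_pos: [0.2699, 0.5633, 0.2019]
eef_rot: [1.013, 1.322, -1.014]
ft_force: [0.4, -0.4, 0.0]
width: 0.0446
time_s: 1.35
eef_pos: [0.3156, 0.2592, 0.2303]
eef_rot: [1.008, 1.325, -1.009]
ft_force: [1.1, 0.2, 0.1]
width: 0.0401
t=1.35 pos [315.6 259.2 230.3] yaw 15.4 xaxis [-0. -0. -1.] w 40.1 F [1.1 0.2 0.1] q6 0.39
 turn 0.13 shift now [ 4.000e-01 -7.000e-01  5.524e+02] after turn [4.000e-01 6.000e-01 5.524e+02]
```

```bash
python3 -m handwheel '0 0 39.5 0;0 0 39.5 0;0 0 39.5 0;0 0 39.5 0;0 0 39.5 0;0 0 39.5 0;0 0 39.5 0;0 0 39.5 0';python3 -m handwheel '0 0 39.5 0;0 0 39.5 0;0 0 39.5 0;0 0 39.5 0;0 0 39.5 0;0 0 37 0;0 0 0 0;0 0 0 0'; python3 -c "
from h import *
go(462,-273.5,95,15.3)"
```

```text
time_s: 2.02
eef_pos: [0.3998, -0.0457, 0.2304]
eef_rot: [1.009, 1.324, -1.009]
ft_force: [0.9, 1.2, -0.4]
width: 0.0402
time_s: 2.68
eef_pos: [0.462, -0.2711, 0.2297]
eef_rot: [1.011, 1.325, -1.011]
ft_force: [0.1, -0.1, 0.3]
width: 0.0401
t=2.68 pos [ 462.  -271.1  229.7] yaw 15.2 xaxis [-0.001  0.001 -1.   ] w 40.1 F [ 0.1 -0.1  0.3] q6 -0.82
 turn -0.06 shift now [134.7  -0.6   2.4] after turn [134.7  -0.6   2.4]
```

```bash
python3 -m handwheel '30 0 2 0;30 0 0 0;30 0 0 0;20 0 0 0;15 0 0 0;9 0 0 0;0 0 0 0'; python3 -c "
from h import *
go(462,-273.5,95,15.3)
p,d=viewer.grab_frame('scene');crop('scene',p,150,90,310,210,5,'pics/g1.png')"
```

```text
time_s: 3.27
eef_pos: [0.4613, -0.2697, 0.0947]
eef_rot: [1.009, 1.329, -1.009]
ft_force: [0.3, 0.3, 0.5]
width: 0.0401
t=3.27 pos [ 461.3 -269.7   94.7] yaw 15.5 xaxis [-0.003  0.002 -1.   ] w 40.1 F [0.3 0.3 0.5] q6 -0.82
 turn 0.16 shift now [-0.3 -0.3  3.8] after turn [-0.3 -0.3  3.8]
```

View pics/g1.png

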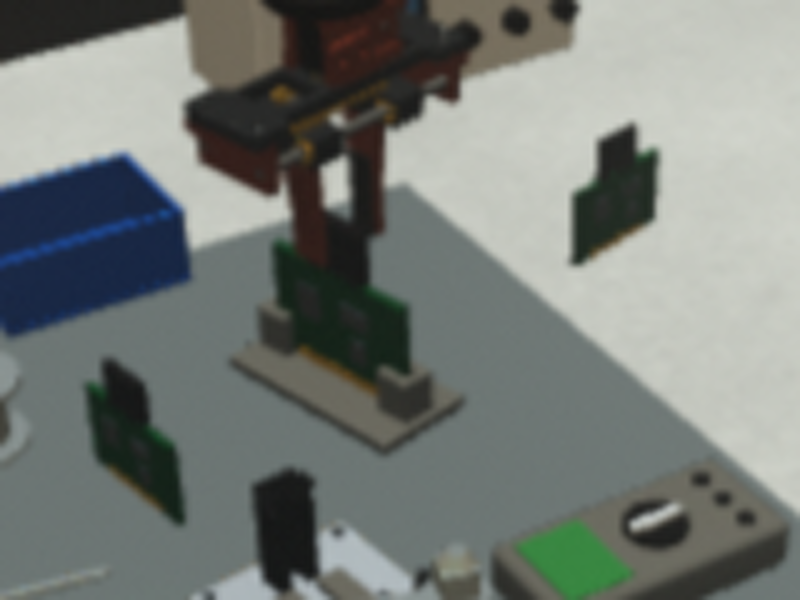

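The open fingers straddle the tab (crop ~(345,250)) of the 120 mm card in the stand (crop ~(340,310)). The two 90 mm look-alikes at crop (135,440) and (615,200) stand clear of it.

```bash
python3 -m handwheel '0 0 2 0;0 0 1.8 0;0 0 0 0;0 0 0 0' ; python3 -m handwheel '0 0 0 0;0 0 0 0;0 0 0 0;0 0 0 0;0 0 0 0;0 0 0 0;0 0 0 0;0 0 0 0' 0 35;python3 -c "
from h import *
go(462,-273.5,95,15.3)"
```

```text
time_s: 3.65
eef_pos: [0.4643, -0.2758, 0.0973]
eef_rot: [1.009, 1.323, -1.009]
ft_force: [-0.3, -0.4, 0.2]
width: 0.0396
time_s: 4.32
eef_pos: [0.4634, -0.2753, 0.0964]
eef_rot: [1.009, 1.325, -1.009]
ft_force: [-2.7, -0.0, 1.5]
width: 0.01
t=4.32 pos [ 463.4 -275.3   96.4] yaw 15.4 xaxis [-0.001  0.    -1.   ] w 10.0 F [-2.7 -0.   1.5] q6 -0.83
 turn 0.10 shift now [ 1.4 -0.9 -2.2] after turn [ 1.4 -0.9 -2.2]
```

```bash
python3 -m handwheel '-5 0 0 0;-10 0 0 0;-10 0 0 0;-10 0 0 0;-10 0 0 0;-15 0 0 0;-20 0 0 0;-25 0 0 0';python3 -m handwheel '-10 0 0 0;0 0 0 0;0 0 0 0'; python3 -c "
from h import *
go(585.1,-43.6,211,8.2)
p,d=viewer.grab_frame('scene');crop('scene',p,150,40,310,200,3.7,'pics/g2.png')
p,d=viewer.grab_frame('top');np.savez('top1.npz',p=p,d=d)"
```

```text
time_s: 4.98
eef_pos: [0.4634, -0.2749, 0.2023]
eef_rot: [1.009, 1.326, -1.009]
ft_force: [0.1, 0.1, -2.6]
width: 0.0097
time_s: 5.23
eef_pos: [0.464, -0.2754, 0.2119]
eef_rot: [1.009, 1.323, -1.008]
ft_force: [-0.6, -0.4, -3.4]
width: 0.0096
t=5.23 pos [ 464.  -275.4  211.9] yaw 15.4 xaxis [ 0.001 -0.001 -1.   ] w 9.6 F [-0.6 -0.4 -3.4] q6 -0.83
 turn 7.21 shift now [   0.8  178.3 -191.3] after turn [   0.8  152.9 -212.1]
```

View pics/g2.png

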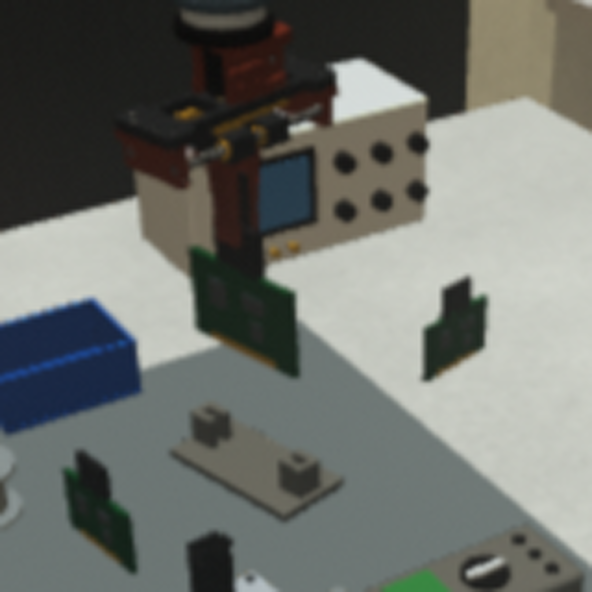

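The card hangs upright from the tab (crop 245,310), the stand is empty and the look-alikes haven't moved.

```bash
python3 -m handwheel '0 0 0 3.6;0 0 0 3.6;0 5 -7 0;0 14 -19 0;0 20 -28 0;0 20 -28 0;0 20 -28 0;0 20 -28 0';python3 -m handwheel '0 20 -28 0;0 18 -24 0;0 10 -14 0;0 6 -8 0;0 0 0 0;0 0 0 0;0 0 0 0;0 0 0 0'; python3 -c "
from h import *
go(585.1,-43.6,211,8.2)
p,d=viewer.grab_frame('scene');np.savez('s2.npz',p=p,d=d);crop('scene',p,150,70,310,270,3,'pics/g3.png')
p,d=viewer.grab_frame('top');np.savez('top2.npz',p=p,d=d);crop('top',p,200,110,340,210,5,'pics/t3.png')
go(585.1,-43.6,211,8.2)"
```

```text
time_s: 6.0
eef_pos: [0.5421, -0.1225, 0.2103]
eef_rot: [1.102, 1.276, -1.103]
ft_force: [0.8, -0.0, -3.3]
width: 0.01
time_s: 6.67
eef_pos: [0.5843, -0.0448, 0.2112]
eef_rot: [1.104, 1.273, -1.105]
ft_force: [0.1, 0.3, -2.5]
width: 0.0097
t=6.67 pos [584.3 -44.8 211.2] yaw 8.1 xaxis [-0.001 -0.    -1.   ] w 9.7 F [ 0.1  0.3 -2.5] q6 -0.24
 turn -0.06 shift now [ 0.2  0.9 -1. ] after turn [ 0.2  0.9 -1. ]
t=6.77 pos [584.6 -44.7 211.4] yaw 8.1 xaxis [-0. -0. -1.] w 9.9 F [-0.   0.5 -2.9] q6 -0.24
 turn -0.08 shift now [ 0.4  0.7 -1. ] after turn [ 0.4  0.7 -1. ]
```

View pics/g3.png

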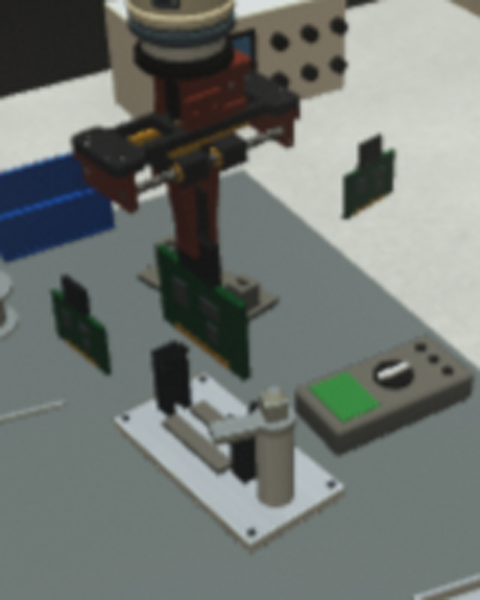

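View pics/t3.png

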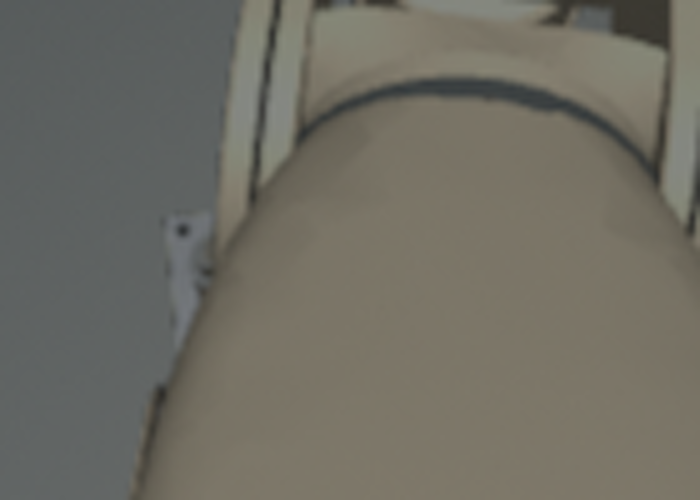

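The top view is blocked by the arm. The scene view shows the card (crop 205,310) above the dock (crop 225,460), so I measure from the scene depth.

```bash
cat > meas.py <<'E'
from h import *
def dockf(P,yaw=8.2,o=(585.1,-43.6)):
    a=np.radians(yaw);q=P[...,:2]*1000-np.array(o)
    return np.stack([q[...,0]*np.cos(a)+q[...,1]*np.sin(a),-q[...,0]*np.sin(a)+q[...,1]*np.cos(a),P[...,2]*1000],-1)
def card(p,d,box):
    W=cloud("scene",d);hsv=cv2.cvtColor(p,cv2.COLOR_BGR2HSV)
    D=dockf(W);m=np.zeros((384,512),bool);u0,v0,u1,v1=box;m[v0:v1,u0:u1]=1
    g=m&(abs(D[...,0])<25)&(abs(D[...,1])<75)&(hsv[...,0]>45)&(hsv[...,0]<85)&(hsv[...,1]>80)
    P=D[g];k=abs(P[:,0]-np.median(P[:,0]))<4;P=P[k]
    A=np.c_[np.ones(len(P)),P[:,1],P[:,2]-P[:,2].mean()];c=np.linalg.lstsq(A,P[:,0],rcond=None)[0]
    print("card n",len(P),"face x %.1f slope_y %.3f slope_z %.3f"%tuple(c),"y",np.round(np.percentile(P[:,1],[0,1,50,99,100]),1),"z",np.round(np.percentile(P[:,2],[0,1,99,100]),1))
E
python3 - <<'E'
from meas import *
z=np.load("s2.npz");card(z["p"],z["d"],(190,140,250,205))
# dock in scene view as cross-check
z=np.load("scene0.npz");W=cloud("scene",z["d"]);D=dockf(W)
m=(abs(D[...,0])<20)&(abs(D[...,1])<75)&(D[...,2]>30)&(D[...,2]<92)
P=D[m];
for s in(-1,1):
    Q=P[P[:,1]*s>50];print(s,len(Q),np.round(np.percentile(Q,[0,2,98,100],axis=0),1))
m=(np.hypot(D[...,0],D[...,1]-98)<20)&(D[...,2]>119);print("shaft",np.round(D[m].mean(0),1),np.round(D[m].max(0),1),np.round(D[m].min(0),1))
m=(abs(D[...,0])<70)&(D[...,1]>-100)&(D[...,1]<140)&(D[...,2]>10)&(D[...,2]<19)
print(cv2.minAreaRect(D[m][:,:2].astype(np.float32)))
E
```

```text
card n 463 face x 1.4 slope_y -0.003 slope_z 0.007 y [-53.6 -51.6  11.8  62.4  63.4] z [127.2 131.  206.7 212.8]
-1 167 [[-18.4 -71.7  31. ]
 [-17.1 -69.2  32.5]
 [ 12.3 -50.1  86.3]
 [ 13.2 -50.   88.7]]
1 91 [[-16.2  50.3  30.1]
 [-14.2  51.5  30.9]
 [ 13.7  71.8  86.7]
 [ 14.3  73.1  88.3]]
shaft [  2.2 103.  129.8] [ 12. 112. 141.] [-12.9  88.1 119. ]
((-1.7736396789550781, 23.486610412597656), (221.26052856445312, 112.4486312866211), 89.47582244873047)
```

```bash
python3 -m handwheel '0 0.7 1.3 0;10 0 0 0;10 0 0 0;5 0 0 0;0 0 0 0;0 0 0 0';python3 -c "
from meas import *
p,d=viewer.grab_frame('scene');np.savez('s3.npz',p=p,d=d);crop('scene',p,180,140,280,240,6,'pics/g4.png');card(p,d,(190,140,250,225))
go(585.1,-43.6,101.4,8.2)"
```

```text
time_s: 7.27
eef_pos: [0.5853, -0.0448, 0.1855]
eef_rot: [1.103, 1.275, -1.104]
ft_force: [0.1, -0.5, -2.0]
width: 0.0096
card n 438 face x 2.4 slope_y -0.005 slope_z 0.005 y [-53.4 -50.7  12.1  62.9  64.2] z [102.7 105.  181.2 187.2]
t=7.32 pos [585.7 -44.8 186. ] yaw 8.2 xaxis [-0.001  0.    -1.   ] w 9.4 F [-0.7 -0.  -2.7] q6 -0.24
 turn 0.00 shift now [84.6 -0.4 -1.3] after turn [84.6 -0.4 -1.3]
```

View pics/g4.png

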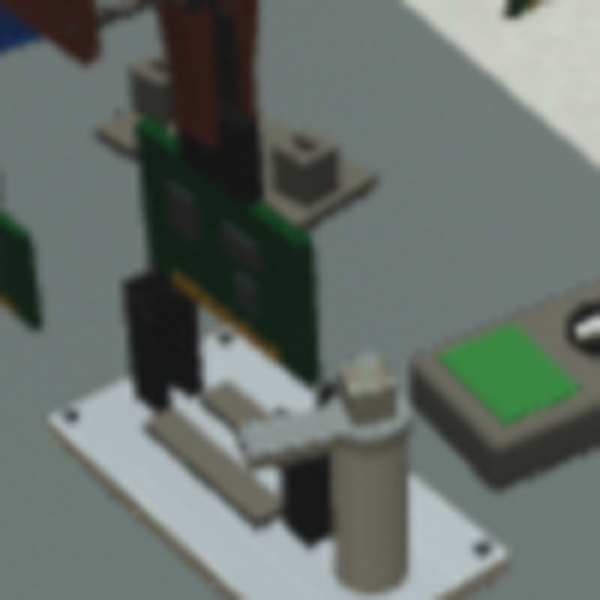

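```bash
python3 -m handwheel '0 0 1.7 0;4 0 0 0;0 0 0 0;0 0 0 0';python3 -c "
from meas import *
p,d=viewer.grab_frame('scene');card(p,d,(190,140,250,225))
go(585.1,-43.6,101.4,8.2)
p,d=viewer.grab_frame('scene');card(p,d,(190,140,250,225))
go(585.1,-43.6,101.4,8.2)"
```

```text
time_s: 7.65
eef_pos: [0.586, -0.0465, 0.1823]
eef_rot: [1.103, 1.274, -1.103]
ft_force: [0.5, 0.2, -3.3]
width: 0.0095
card n 433 face x 2.9 slope_y -0.005 slope_z 0.008 y [-54.5 -53.1   7.3  59.9  61.9] z [ 99.1 103.1 177.2 183.9]
t=7.70 pos [586.1 -46.5 182.4] yaw 8.2 xaxis [-0.  0. -1.] w 9.9 F [ 0.1  1.  -2.2] q6 -0.24
 turn 0.00 shift now [81.  -0.5 -3. ] after turn [81.  -0.5 -3. ]
card n 440 face x 2.9 slope_y -0.004 slope_z 0.005 y [-56.7 -54.1   8.9  59.8  61.2] z [ 97.9 102.2 177.8 185.1]
t=7.75 pos [586.1 -46.5 182.4] yaw 8.2 xaxis [ 0. -0. -1.] w 9.9 F [-0.5 -0.4 -2.4] q6 -0.24
 turn 0.00 shift now [81.  -0.6 -3. ] after turn [81.  -0.6 -3. ]
```

```bash
python3 -m handwheel '3 -0.6 0 0;5 0 0 0;5 0 0 0;0 0 0 0';python3 -m handwheel '3 0 0 0;3 0 0 0;3 0 0 0;3 0 0 0';python3 -m handwheel '2 0 0 0;2 0 0 0;2 0 0 0;0 0 0 0';python3 -c "
from meas import *
p,d=viewer.grab_frame('scene');card(p,d,(190,140,250,225));crop('scene',p,180,140,280,240,6,'pics/g5.png')
go(585.1,-43.6,101.4,8.2)"
```

```text
time_s: 8.08
eef_pos: [0.5846, -0.0465, 0.168]
eef_rot: [1.102, 1.275, -1.104]
ft_force: [-0.1, -0.2, -3.3]
width: 0.0099
time_s: 8.42
eef_pos: [0.5854, -0.0466, 0.1571]
eef_rot: [1.103, 1.274, -1.103]
ft_force: [-0.9, -0.2, -1.5]
width: 0.0096
time_s: 8.75
eef_pos: [0.5852, -0.0467, 0.1509]
eef_rot: [1.103, 1.274, -1.104]
ft_force: [-0.8, -0.5, -2.6]
width: 0.01
card n 393 face x 2.0 slope_y -0.001 slope_z 0.002 y [-57.6 -56.2   5.8  60.3  61.9] z [ 71.2  77.  146.4 151.1]
t=8.80 pos [585.3 -46.6 151.1] yaw 8.2 xaxis [-0.  0. -1.] w 9.9 F [-0.4  0.3 -3.2] q6 -0.24
 turn 0.00 shift now [49.7  0.2 -3. ] after turn [49.7  0.2 -3. ]
```

View pics/g5.png

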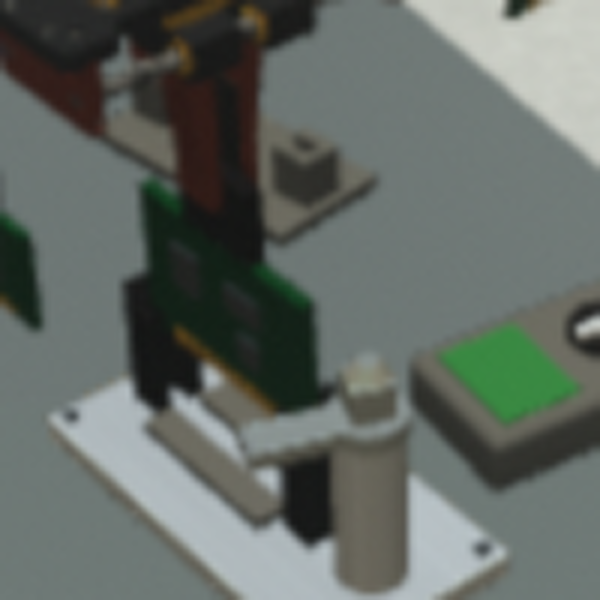

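The card is in both channels (crop 235,320) with no contact force yet, so I keep lowering.

```bash
python3 -m handwheel '3 0 0 0;3 0 0 0;3 0 0 0;3 0 0 0;3 0 0 0';python3 -m handwheel '3 0 0 0;3 0 0 0;3 0 0 0;3 0 0 0;3 0 0 0';python3 -m handwheel '3 0 0 0;3 0 0 0;2 0 0 0;2 0 0 0;1 0 0 0;0 0 0 0';python3 -c "
from meas import *
go(585.1,-43.6,101.4,8.2)"
```

```text
time_s: 9.22
eef_pos: [0.5854, -0.0466, 0.136]
eef_rot: [1.103, 1.274, -1.103]
ft_force: [-1.2, -0.1, -2.2]
width: 0.0098
time_s: 9.63
eef_pos: [0.5854, -0.0466, 0.121]
eef_rot: [1.103, 1.274, -1.103]
ft_force: [-2.1, -0.1, -2.1]
width: 0.0097
time_s: 10.13
eef_pos: [0.5853, -0.0467, 0.1101]
eef_rot: [1.103, 1.274, -1.103]
ft_force: [-1.9, -0.2, -3.7]
width: 0.0098
t=10.13 pos [585.3 -46.7 110.1] yaw 8.2 xaxis [-0. -0. -1.] w 9.8 F [-1.9 -0.2 -3.7] q6 -0.24
 turn 0.00 shift now [ 8.7  0.2 -3.1] after turn [ 8.7  0.2 -3.1]
```

```bash
python3 -m handwheel '2 0 0 0;2 0 0 0;1 0 0 0;0 0 0 0';python3 -m handwheel '1 0 0 0;1 0 0 0;0 0 0 0';python3 -m handwheel '1 0 0 0;0 0 0 0';python3 -m handwheel '1 0 0 0;0 0 0 0'
```

```text
time_s: 10.47
eef_pos: [0.5853, -0.0466, 0.1051]
eef_rot: [1.103, 1.274, -1.103]
ft_force: [-2.2, -2.0, -2.8]
width: 0.0096
time_s: 10.72
eef_pos: [0.5853, -0.0466, 0.1032]
eef_rot: [1.103, 1.274, -1.103]
ft_force: [-3.1, -0.2, -1.2]
width: 0.01
time_s: 10.88
eef_pos: [0.5854, -0.0466, 0.1022]
eef_rot: [1.103, 1.274, -1.103]
ft_force: [-3.7, -1.3, -1.4]
width: 0.0098
time_s: 11.05
eef_pos: [0.5856, -0.0468, 0.1015]
eef_rot: [1.103, 1.273, -1.103]
ft_force: [-4.6, -1.1, 0.3]
width: 0.0098
```

```bash
python3 -m handwheel '0.8 0 0 0;0 0 0 0';python3 -m handwheel '0.6 0 0 0;0 0 0 0';python3 -c "
from meas import *
p,d=viewer.grab_frame('scene');card(p,d,(190,140,250,245));crop('scene',p,180,140,280,240,6,'pics/g6.png')
go(585.1,-43.6,101.4,8.2)"
```

```text
time_s: 11.22
eef_pos: [0.5859, -0.0469, 0.1014]
eef_rot: [1.103, 1.273, -1.103]
ft_force: [-4.9, -1.1, 6.9]
width: 0.0099
time_s: 11.38
eef_pos: [0.5859, -0.0469, 0.1013]
eef_rot: [1.103, 1.272, -1.103]
ft_force: [-7.0, -0.8, 11.8]
width: 0.0096
card n 225 face x 2.2 slope_y 0.007 slope_z 0.017 y [-57.5 -54.7  -9.6  58.1  58.6] z [ 21.5  23.5  97.2 104.8]
t=11.43 pos [585.9 -46.9 101.4] yaw 8.2 xaxis [ 0.001 -0.    -1.   ] w 9.9 F [-6.3 -2.6 10. ] q6 -0.24
 turn -0.01 shift now [-0.  -0.4 -3.3] after turn [-0.  -0.4 -3.3]
```

View pics/g6.png

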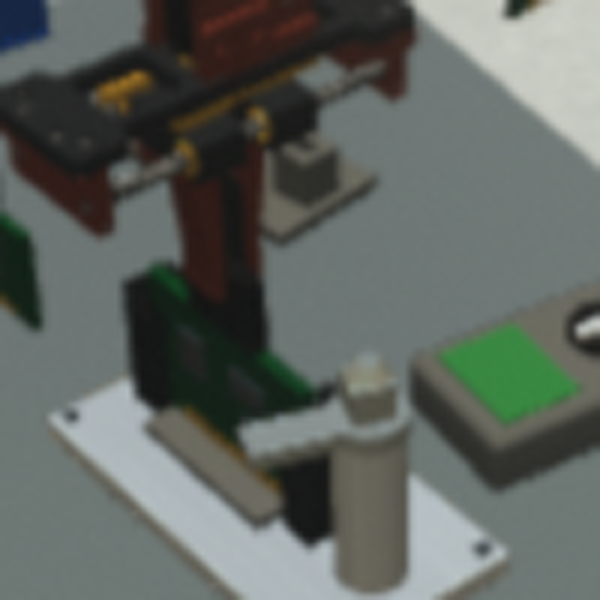

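The card hit its hard stop at the predicted height and the board top is level with the channel tops (crop 240,330). Next I release and retreat.

```bash
python3 -m handwheel '-0.9 0 0 0;0 0 0 0;0 0 0 0;0 0 0 0;0 0 0 0;0 0 0 0' 40;python3 -m handwheel '-5 0 0 0;-10 0 0 0;-20 0 0 0;-30 0 0 0;-35 0 0 0;-30 0 0 0;0 0 0 0'; python3 -c "
from meas import *
p,d=viewer.grab_frame('scene');card(p,d,(190,140,250,245));crop('scene',p,180,140,280,240,6,'pics/g7.png')
go(432.6,307.1,230,120.6)"
```

```text
time_s: 11.93
eef_pos: [0.5857, -0.0466, 0.1008]
eef_rot: [1.103, 1.273, -1.103]
ft_force: [-0.4, -0.2, 1.0]
width: 0.0398
time_s: 12.52
eef_pos: [0.5894, -0.047, 0.2385]
eef_rot: [1.107, 1.264, -1.096]
ft_force: [0.5, -0.1, -0.6]
width: 0.04
card n 239 face x 1.1 slope_y 0.007 slope_z -0.004 y [-58.7 -57.7 -11.3  57.7  59.4] z [ 23.3  28.9  97.8 105. ]
t=12.57 pos [588.  -46.8 235.5] yaw 8.2 xaxis [ 0.008 -0.001 -1.   ] w 39.6 F [-0.5 -0.6 -0.7] q6 -0.24
 turn 67.60 shift now [   4.  -103.3 -372.5] after turn [   4.  -383.8  -46.4]
```

View pics/g7.png

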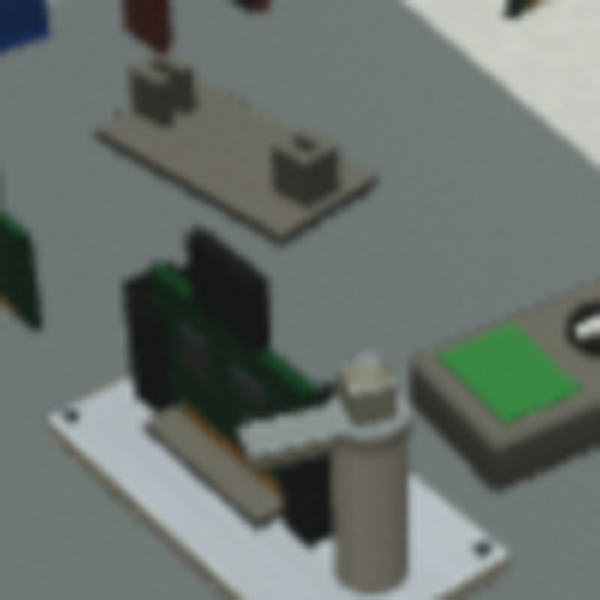

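The card stands home in the slot with its tab upright (crop 230,285) and the latch arm is still open (crop 290,430). Now to the knob.

```bash
python3 -m handwheel '0 0 0 7;0 0 0 7;0 0 0 7;0 0 0 7;0 0 0 7;0 0 0 7;0 0 0 7;0 0 0 7' 50;python3 -m handwheel '0 0 0 7;0 0 0 4.6;0 -19 -2.3 0;0 -38 -4.6 0;0 -38 -4.6 0;0 -38 -4.6 0;0 -38 -4.6 0;0 -38 -4.6 0';python3 -m handwheel '0 -38 -4.6 0;0 -38 -4.6 0;0 -38 -4.6 0;0 -38 -4.6 0;0 -20 -2.3 0;0 0 0 0;0 0 0 0'; python3 -c "
from meas import *
go(432.6,307.1,46,120.6)"
```

```text
time_s: 13.23
eef_pos: [0.5847, -0.0466, 0.2299]
eef_rot: [1.794, 0.688, -1.798]
ft_force: [0.6, 0.2, -0.2]
width: 0.0497
time_s: 13.9
eef_pos: [0.4992, 0.1473, 0.2301]
eef_rot: [1.919, 0.525, -1.922]
ft_force: [0.3, 0.5, 0.0]
width: 0.05
time_s: 14.48
eef_pos: [0.4302, 0.305, 0.2301]
eef_rot: [1.917, 0.527, -1.92]
ft_force: [0.3, 0.4, 0.8]
width: 0.05
t=14.48 pos [430.2 305.  230.1] yaw -59.2 xaxis [-0.001 -0.001 -1.   ] w 50.0 F [0.3 0.4 0.8] q6 1.63
 turn 0.15 shift now [184.1  -0.6  -3.5] after turn [184.1  -0.6  -3.5]
```

```bash
python3 -m handwheel '35 0 -3.2 0;35 0 0 0;35 0 0 0;25 0 0 0;20 0 0 0;15 0 0 0;10 0 0 0;0 0 0 0';python3 -m handwheel '5 0 0 0;4 0 0 0;0 0 0 0;0 0 0 0'; python3 -c "
from meas import *
p,d=viewer.grab_frame('scene');crop('scene',p,260,180,400,320,4.2,'pics/k1.png')
go(432.6,307.1,46,120.6)"
```

```text
time_s: 15.15
eef_pos: [0.4331, 0.3043, 0.0538]
eef_rot: [1.917, 0.522, -1.925]
ft_force: [0.0, -0.3, -0.7]
width: 0.0497
time_s: 15.48
eef_pos: [0.4343, 0.3065, 0.0474]
eef_rot: [1.921, 0.526, -1.92]
ft_force: [0.8, 0.6, 0.6]
width: 0.0504
t=15.53 pos [434.2 306.6  47.5] yaw -59.4 xaxis [ 0.001  0.001 -1.   ] w 50.0 F [-0.2  0.6  0.1] q6 1.63
 turn 0.00 shift now [ 1.5 -1.3  1.2] after turn [ 1.5 -1.3  1.2]
```

View pics/k1.png

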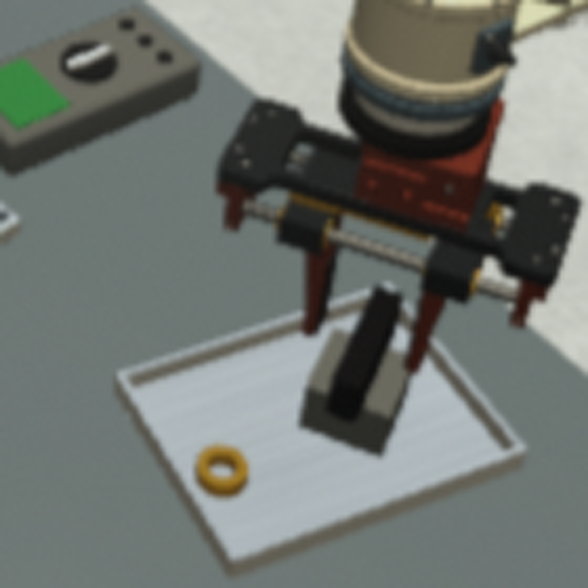

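The open fingers straddle the knob's bar (crop 365,355), and the spacer ring (crop 222,470) is clear. Grip.

```bash
python3 -m handwheel '0 -1 1 0;0 0 0 0;0 0 0 0;0 0 0 0;0 0 0 0;0 0 0 0;0 0 0 0;0 0 0 0' 0 40; python3 -c "
from meas import *
go(571.1,53.4,210,-12.2)";python3 -m handwheel '-5 0 0 0;-10 0 0 0;-20 0 0 0;-30 0 0 0;-35 0 0 0;-35 0 0 0;-25 0 0 0;0 0 0 0'; python3 -c "
from meas import *
p,d=viewer.grab_frame('scene');crop('scene',p,260,140,400,320,4.2,'pics/k2.png')
go(571.1,53.4,210,-12.2)"
```

```text
time_s: 16.2
eef_pos: [0.4326, 0.3068, 0.0469]
eef_rot: [1.921, 0.525, -1.92]
ft_force: [-0.0, 0.1, 0.8]
width: 0.0173
t=16.20 pos [432.6 306.8  46.9] yaw -59.4 xaxis [ 0.  0. -1.] w 17.3 F [-0.   0.1  0.8] q6 1.63
 turn -47.20 shift now [-163.1  288.6    9.7] after turn [-163.1  189.   218.4]
time_s: 16.87
eef_pos: [0.4353, 0.3086, 0.2132]
eef_rot: [1.931, 0.529, -1.912]
ft_force: [0.7, 0.0, -0.7]
width: 0.0175
t=16.92 pos [434.1 307.7 210.4] yaw -59.4 xaxis [ 0.006  0.004 -1.   ] w 17.3 F [ 0.1 -0.7 -1.4] q6 1.63
 turn -47.20 shift now [2.000e-01 2.887e+02 1.160e+01] after turn [2.000e-01 1.876e+02 2.196e+02]
```

View pics/k2.png

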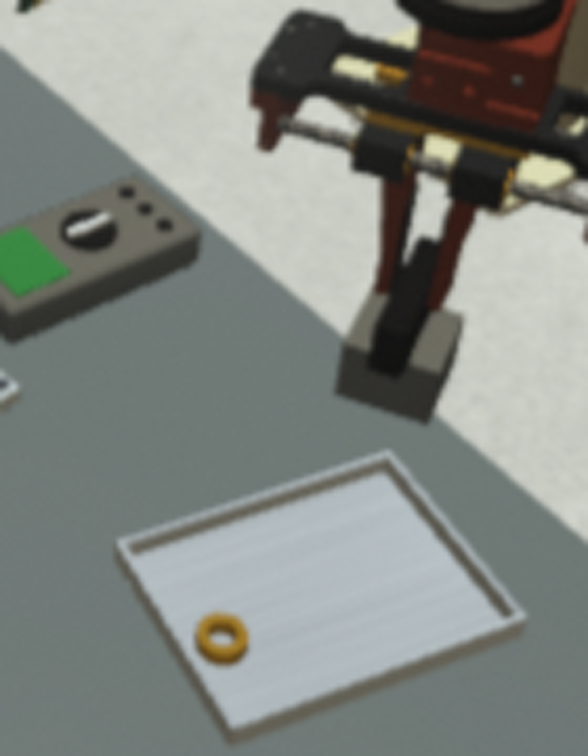

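```bash
python3 -m handwheel '0 0 0 -7;0 0 0 -7;0 0 0 -7;0 0 0 -7;0 0 0 -7;0 0 0 -7;0 0 0 -5.2;0 0 0 0';python3 -m handwheel '0 12 14 0;0 23.4 27.4 0;0 23.4 27.4 0;0 23.4 27.4 0;0 23.4 27.4 0;0 23.4 27.4 0;0 23.4 27.4 0;0 15 18 0'; python3 -m handwheel '0 10 12 0;0 6 7 0;0 3 3 0;0 0 0 0;0 0 0 0;0 0 0 0'; python3 -c "
from meas import *
go(571.1,53.4,210,-12.2)
p,d=viewer.grab_frame('scene');np.savez('s8.npz',p=p,d=d);crop('scene',p,180,100,280,240,5,'pics/k3.png')
p,d=viewer.grab_frame('top');np.savez('t8.npz',p=p,d=d);crop('top',p,200,110,340,210,5,'pics/k3t.png')
"
```

```text
time_s: 17.58
eef_pos: [0.4315, 0.306, 0.2054]
eef_rot: [1.359, 1.103, -1.365]
ft_force: [0.8, -0.1, -1.9]
width: 0.0171
time_s: 18.25
eef_pos: [0.5552, 0.0765, 0.2059]
eef_rot: [1.367, 1.098, -1.369]
ft_force: [0.4, 0.6, -1.2]
width: 0.0174
time_s: 18.75
eef_pos: [0.568, 0.0548, 0.2067]
eef_rot: [1.364, 1.102, -1.364]
ft_force: [-0.0, 1.2, -2.5]
width: 0.0172
t=18.75 pos [568.   54.8 206.7] yaw -12.2 xaxis [-0.001  0.    -1.   ] w 17.2 F [-0.   1.2 -2.5] q6 0.29
 turn 0.03 shift now [-3.3  3.4  0.7] after turn [-3.3  3.4  0.7]
```

View pics/k3.png

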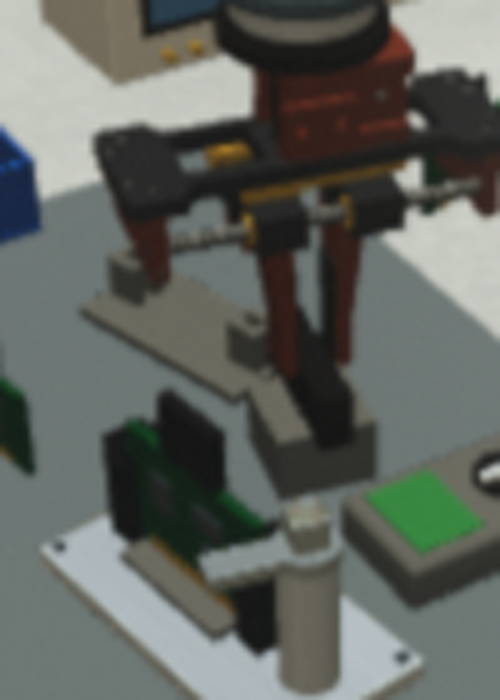

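View pics/k3t.png

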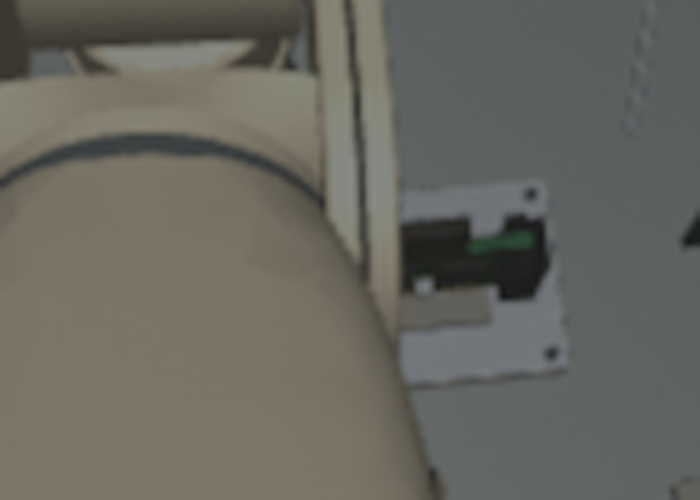

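The held knob hovers just beside the shaft (crop 310,450 against 305,530). I compare hub and shaft faces in the same camera, in shaft axes.

```bash
cat >> meas.py <<'E'
def faces(n,d,zlo,zhi,c,yaw,half,tag):
    W=cloud(n,d);D=dockf(W,yaw,c)
    m=(D[...,2]>zlo)&(D[...,2]<zhi)&(abs(D[...,0])<half+8)&(abs(D[...,1])<half+8)
    P=D[m]
    for ax in(0,1):
        k=(abs(P[:,ax]-half)<5)&(abs(P[:,1-ax])<half*0.8);Q=P[k]
        if len(Q)<4: print(tag,ax,len(Q));continue
        s=np.polyfit(Q[:,1-ax],Q[:,ax],1);med=np.median(Q[:,ax])
        print(tag,"axis",ax,"n",len(Q),"face med %.1f -> centre off %.1f, slope %.3f"%(med,med-half,s[0]))
E
python3 - <<'E'
from meas import *
z0=np.load("scene0.npz");z=np.load("s8.npz")
faces("scene",z0["d"],112,128,(571.1,53.4),-12.2,10,"shaft")
for c in[(568,54.8)]: faces("scene",z["d"],166,197,c,-12.2,25,"hub")
# colours in view: hub z-range
W=cloud("scene",z["d"]);D=dockf(W,-12.2,(568,54.8))
m=(abs(D[...,0]-25)<5)&(abs(D[...,1])<22)&(D[...,2]>140)&(D[...,2]<230);print(np.round(np.percentile(D[m][:,2],[0,2,98,100]),1))
m=(abs(D[...,0])<30)&(abs(D[...,1])<30)&(D[...,2]>140)&(D[...,2]<205);print(cv2.minAreaRect(D[m][:,:2].astype(np.float32)))
W=cloud("scene",z0["d"]);D=dockf(W,-12.2,(571.1,53.4))
m=(abs(D[...,0])<15)&(abs(D[...,1])<15)&(D[...,2]>113)&(D[...,2]<130);print(cv2.minAreaRect(D[m][:,:2].astype(np.float32)),m.sum())
E
```

```text
shaft axis 0 n 15 face med 8.3 -> centre off -1.7, slope -0.104
shaft axis 1 n 29 face med 9.1 -> centre off -0.9, slope -0.037
hub axis 0 n 46 face med 23.5 -> centre off -1.5, slope 0.006
hub axis 1 n 139 face med 25.4 -> centre off 0.4, slope 0.002
[161.3 163.7 201.  201.4]
((-1.502828598022461, 1.2688007354736328), (56.02127456665039, 51.71973419189453), 89.6629867553711)
((-0.5035257339477539, 2.279285430908203), (20.4114933013916, 20.648601531982422), 89.40010833740234) 56
```

```bash
python3 -m handwheel '0 3.3 1.6 0;8 0 0 0;8 0 0 0;4 0 0 0;0 0 0 0;0 0 0 0'; python3 -c "
from meas import *
p,d=viewer.grab_frame('scene');np.savez('s9.npz',p=p,d=d);crop('scene',p,190,120,290,240,5,'pics/k4.png')
go(571.1,53.4,153,-12.2)
faces('scene',d,146,177,(571.1,53.4),-12.2,25,'hub')
"
```

```text
time_s: 19.35
eef_pos: [0.571, 0.0516, 0.1862]
eef_rot: [1.364, 1.102, -1.366]
ft_force: [-0.2, -0.9, -1.5]
width: 0.0172
t=19.40 pos [571.4  51.6 186.6] yaw -12.2 xaxis [-0.001 -0.    -1.   ] w 17.3 F [-0.9 -0.7 -1.2] q6 0.28
 turn -0.00 shift now [33.6 -0.6 -1.7] after turn [33.6 -0.6 -1.7]
hub axis 0 n 42 face med 24.1 -> centre off -0.9, slope -0.011
hub axis 1 n 129 face med 23.5 -> centre off -1.5, slope -0.026
```

View pics/k4.png

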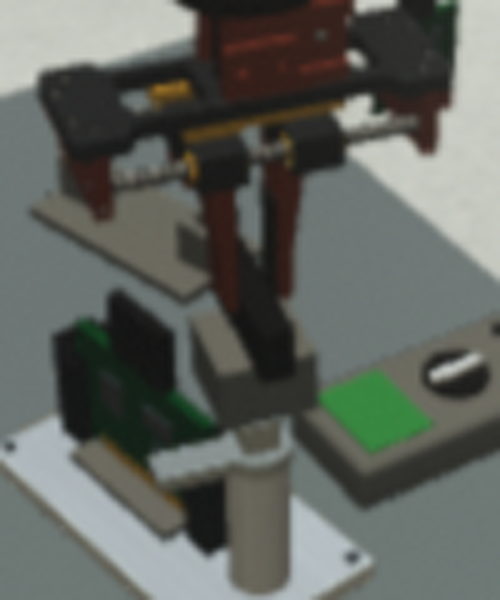

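```bash
python3 -m handwheel '0 -0.7 -0.7 0;3 0 0 0;3 0 0 0;2 0 0 0;0 0 0 0';python3 -m handwheel '2 0 0 0;2 0 0 0;1 0 0 0;0 0 0 0'; python3 -m handwheel '2 0 0 0;1 0 0 0;0 0 0 0';python3 -c "
from meas import *
go(571.1,53.4,153,-12.2)"
```

```text
time_s: 19.82
eef_pos: [0.5705, 0.0524, 0.1783]
eef_rot: [1.364, 1.101, -1.365]
ft_force: [0.2, 0.1, -0.7]
width: 0.0174
time_s: 20.15
eef_pos: [0.5707, 0.0524, 0.1736]
eef_rot: [1.364, 1.101, -1.365]
ft_force: [-0.3, 0.2, -1.2]
width: 0.0172
time_s: 20.4
eef_pos: [0.5708, 0.0524, 0.1706]
eef_rot: [1.364, 1.101, -1.365]
ft_force: [0.3, -0.6, -2.2]
width: 0.0171
t=20.40 pos [570.8  52.4 170.6] yaw -12.2 xaxis [-0. -0. -1.] w 17.1 F [ 0.3 -0.6 -2.2] q6 0.28
 turn 0.00 shift now [17.6  0.1 -1. ] after turn [17.6  0.1 -1. ]
```

```bash
python3 -m handwheel '2 0 0 0;2 0 0 0;1 0 0 0;0 0 0 0';python3 -m handwheel '2 0 0 0;2 0 0 0;1 0 0 0;0 0 0 0'; python3 -m handwheel '2 0 0 0;2 0 0 0;1 0 0 0;0 0 0 0';python3 -c "
from meas import *
go(571.1,53.4,153,-12.2)"
```

```text
time_s: 20.73
eef_pos: [0.5707, 0.0524, 0.1655]
eef_rot: [1.364, 1.101, -1.365]
ft_force: [0.3, 0.6, -1.5]
width: 0.0171
time_s: 21.07
eef_pos: [0.5707, 0.0524, 0.1605]
eef_rot: [1.364, 1.101, -1.365]
ft_force: [-0.8, -0.2, -1.8]
width: 0.0174
time_s: 21.4
eef_pos: [0.5707, 0.0524, 0.1555]
eef_rot: [1.364, 1.101, -1.365]
ft_force: [0.2, 0.1, -1.6]
width: 0.0174
t=21.40 pos [570.7  52.4 155.5] yaw -12.2 xaxis [-0.001 -0.    -1.   ] w 17.4 F [ 0.2  0.1 -1.6] q6 0.28
 turn 0.00 shift now [ 2.5  0.2 -1.1] after turn [ 2.5  0.2 -1.1]
```

```bash
python3 -m handwheel '1 0 0 0;1 0 0 0;0 0 0 0';python3 -m handwheel '0.7 0 0 0;0 0 0 0';python3 -m handwheel '0.7 0 0 0;0 0 0 0';python3 -m handwheel '0.5 0 0 0;0 0 0 0';python3 -c "
from meas import *
p,d=viewer.grab_frame('scene');crop('scene',p,190,120,290,240,5,'pics/k5.png')
go(571.1,53.4,153,-12.2)"
```

```text
time_s: 21.65
eef_pos: [0.5708, 0.0524, 0.1537]
eef_rot: [1.364, 1.101, -1.365]
ft_force: [0.9, 0.2, -1.0]
width: 0.0174
time_s: 21.82
eef_pos: [0.5709, 0.0524, 0.1531]
eef_rot: [1.364, 1.101, -1.364]
ft_force: [0.3, 0.9, -1.4]
width: 0.0173
time_s: 21.98
eef_pos: [0.571, 0.0525, 0.1529]
eef_rot: [1.364, 1.101, -1.364]
ft_force: [-1.7, -0.8, 2.4]
width: 0.0173
time_s: 22.15
eef_pos: [0.5711, 0.0525, 0.1528]
eef_rot: [1.365, 1.101, -1.364]
ft_force: [-2.5, 0.0, 6.1]
width: 0.0176
t=22.20 pos [571.   52.5 152.8] yaw -12.2 xaxis [ 0.  0. -1.] w 17.5 F [-3.4  0.4  7.5] q6 0.28
 turn -0.00 shift now [-0.2 -0.1 -0.9] after turn [-0.2 -0.1 -0.9]
```

View pics/k5.png

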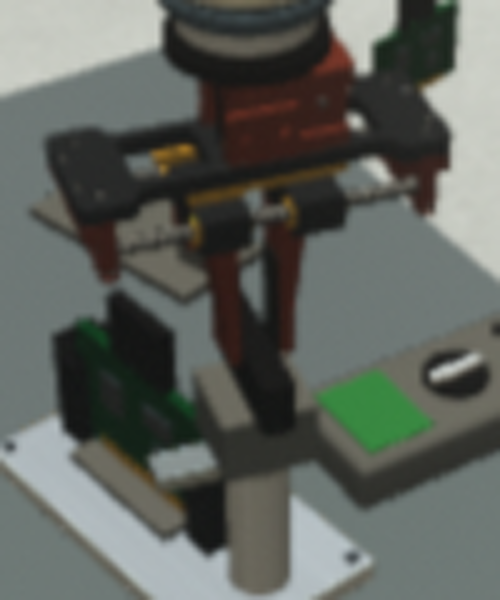

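The hub sits on the shoulder (crop 255,430): contact came at TCP z 152.8 against 153 predicted, and the arm is still open. Now I turn clockwise, watching the torque.

```bash
python3 -m handwheel '-0.6 0 0 0;0 0 0 5;0 0 0 5;0 0 0 5;0 0 0 5;0 0 0 0';python3 -c "
from meas import *
go(571.1,53.4,153,-82);print(arm.state()['torque'])";python3 -m handwheel '0 0 0 5;0 0 0 5;0 0 0 5;0 0 0 5;0 0 0 0';python3 -c "
from meas import *
go(571.1,53.4,153,-82);print(arm.state()['torque'])
p,d=viewer.grab_frame('scene');crop('scene',p,190,120,290,240,5,'pics/k6.png')"
```

```text
time_s: 22.7
eef_pos: [0.5712, 0.0526, 0.1529]
eef_rot: [1.613, 0.887, -1.611]
ft_force: [-0.6, 1.5, 2.7]
width: 0.017
t=22.70 pos [571.2  52.6 152.9] yaw -32.4 xaxis [ 0.001  0.    -1.   ] w 17.0 F [-0.6  1.5  2.7] q6 0.64
 turn 49.63 shift now [-0.1 -0.5 -0.6] after turn [-0.1 -0.8 -0. ]
[ 0.23198343  0.25635186 -0.03993804]
time_s: 23.12
eef_pos: [0.5713, 0.0525, 0.1529]
eef_rot: [1.842, 0.63, -1.841]
ft_force: [-0.5, 0.8, 2.8]
width: 0.0175
t=23.12 pos [571.3  52.5 152.9] yaw -52.2 xaxis [ 0.001  0.    -1.   ] w 17.5 F [-0.5  0.8  2.8] q6 0.98
 turn 29.78 shift now [-0.1 -0.8 -0.4] after turn [-0.1 -0.9  0. ]
[ 0.02478804  0.18601006 -0.0274313 ]
```

View pics/k6.png

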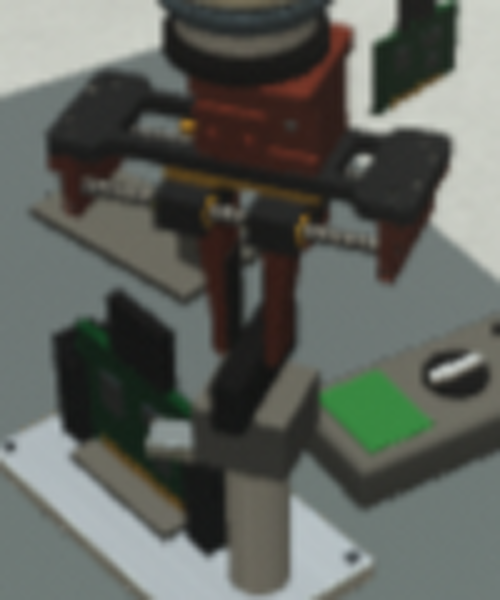

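The knob has turned about 40° and the arm end (crop 165,437) is following, with some lag from the play. I continue.

```bash
python3 -m handwheel '0 0 0 5;0 0 0 5;0 0 0 5;0 0 0 5;0 0 0 5;0 0 0 0';python3 -c "
from meas import *
go(571.1,53.4,153,-82);print(arm.state()['torque'])";python3 -m handwheel '0 0 0 4;0 0 0 4;0 0 0 0';python3 -c "
from meas import *
go(571.1,53.4,153,-82);print(arm.state()['torque'])
p,d=viewer.grab_frame('scene');crop('scene',p,190,120,290,240,5,'pics/k7.png')"
```

```text
time_s: 23.67
eef_pos: [0.5714, 0.0523, 0.1528]
eef_rot: [2.103, 0.237, -2.102]
ft_force: [-0.5, -0.0, 2.4]
width: 0.0173
t=23.67 pos [571.4  52.3 152.8] yaw -77.1 xaxis [ 0.001 -0.    -1.   ] w 17.3 F [-0.5 -0.   2.4] q6 1.42
 turn 4.87 shift now [-0.2 -1.2  0. ] after turn [-0.2 -1.1  0.1]
[-0.1139257   0.1182867  -0.02987305]
time_s: 23.92
eef_pos: [0.5713, 0.0522, 0.1528]
eef_rot: [2.178, 0.094, -2.176]
ft_force: [1.0, -1.4, 3.7]
width: 0.0174
t=23.92 pos [571.3  52.2 152.8] yaw -85.0 xaxis [ 0.001 -0.    -1.   ] w 17.4 F [ 1.  -1.4  3.7] q6 1.55
 turn -3.03 shift now [-0.2 -1.2  0.1] after turn [-0.2 -1.2  0.1]
[-0.30339997  0.05214414  0.02076013]
```

View pics/k7.png

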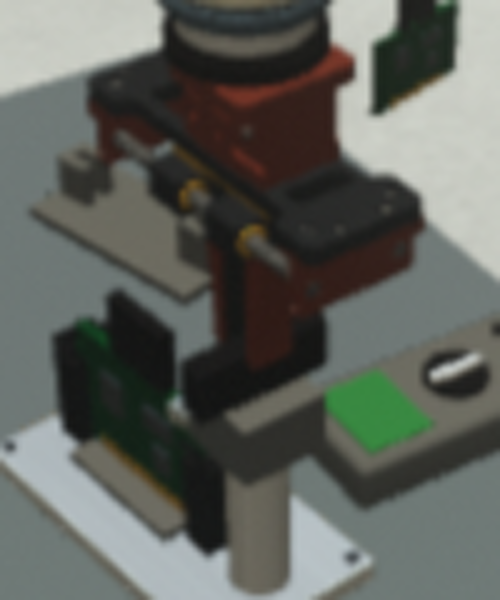

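```bash
for i in 1; do python3 -m handwheel '0 0 0 2;0 0 0 2;0 0 0 0' >/dev/null;python3 -c "
from meas import *
go(571.1,53.4,153,-82);print(arm.state()['torque'])";python3 -m handwheel '0 0 0 2;0 0 0 0;0 0 0 0'>/dev/null;python3 -c "
from meas import *
go(571.1,53.4,153,-82);print(arm.state()['torque'])";python3 -m handwheel '0 0 0 2;0 0 0 0;0 0 0 0'>/dev/null;python3 -c "
from meas import *
go(571.1,53.4,153,-82);print(arm.state()['torque'])
p,d=viewer.grab_frame('scene');crop('scene',p,190,120,290,240,5,'pics/k8.png')
W=cloud('scene',d);D=dockf(W);m=(D[...,2]>103)&(D[...,2]<114)&(abs(D[...,0])<70)&(D[...,1]>30)&(D[...,1]<75)
P=D[m];print(len(P),np.round(np.percentile(P,[0,50,100],axis=0),1))
";done
```

```text
t=24.22 pos [571.3  52.2 152.8] yaw -89.0 xaxis [ 0.001 -0.    -1.   ] w 17.2 F [ 0.3 -1.9  3.6] q6 1.62
 turn -6.98 shift now [-0.2 -1.2  0.2] after turn [-0.2 -1.2  0. ]
[-0.41210495  0.04015264  0.08962959]
t=24.47 pos [571.3  52.2 152.8] yaw -91.0 xaxis [ 0.001 -0.    -1.   ] w 17.2 F [ 1.1 -2.2  4.1] q6 1.66
 turn -8.98 shift now [-0.2 -1.2  0.2] after turn [-0.2 -1.2  0. ]
[-0.50571445 -0.02813432  0.13947856]
t=24.72 pos [571.3  52.3 152.8] yaw -93.0 xaxis [ 0.001 -0.    -1.   ] w 17.5 F [ 1.1 -2.6  4.9] q6 1.69
 turn -11.04 shift now [-0.2 -1.1  0.2] after turn [-0.2 -1.2  0. ]
[-0.61622583 -0.0710859   0.11005835]
5 [[  6.4  42.9 103.8]
 [  7.8  47.8 106. ]
 [ 10.2  50.6 107.7]]
```

View pics/k8.png

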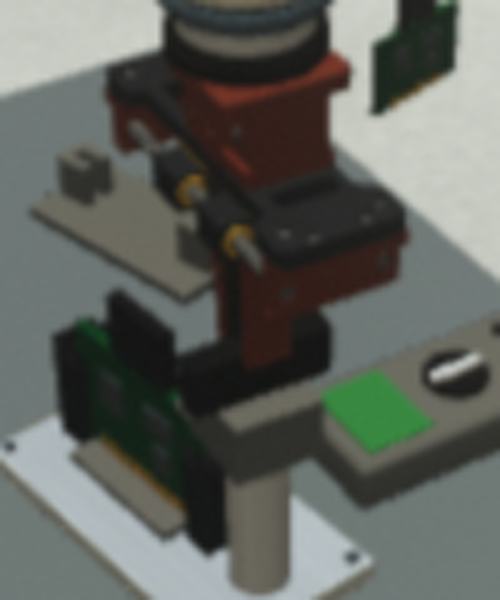

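```bash
python3 -c "
from meas import *
a=np.radians(8.2)
def w(x,y,z): return [(585.1+x*np.cos(a)-y*np.sin(a))/1000,(-43.6+x*np.sin(a)+y*np.cos(a))/1000,z/1000]
for L in (0,10,20,30,40,50,60,70,78,90):
    t=np.radians(L);tip=lambda r,s:w(r*np.cos(t)-s*np.sin(t)*1.0, 98-r*np.sin(t)-s*np.cos(t),110)
    print(L,[np.round((px('scene',tip(56,s))[0]-[190,120])*5) for s in(-10,10)])
p,d=viewer.grab_frame('top');crop('top',p,220,120,320,200,7,'pics/k8t.png')
p,d=viewer.grab_frame('scene');crop('scene',p,210,180,260,230,12,'pics/k8s.png')
"; python3 -m handwheel '0 0 0 2;0 0 0 0;0 0 0 0'>/dev/null;python3 -c "
from meas import *
go(571.1,53.4,153,-82);print(arm.state()['torque'])"
```

```text
0 [array([176., 497.]), array([152., 477.])]
10 [array([163., 488.]), array([144., 465.])]
20 [array([152., 477.]), array([140., 452.])]
30 [array([144., 465.]), array([140., 439.])]
40 [array([140., 453.]), array([142., 427.])]
50 [array([140., 440.]), array([148., 415.])]
60 [array([142., 427.]), array([157., 403.])]
70 [array([148., 415.]), array([169., 393.])]
78 [array([155., 406.]), array([180., 386.])]
90 [array([168., 394.]), array([198., 378.])]
t=25.12 pos [571.2  52.3 152.8] yaw -95.0 xaxis [ 0.001 -0.    -1.   ] w 17.3 F [ 0.5 -2.7  5.4] q6 1.73
 turn -13.04 shift now [-0.2 -1.1  0.2] after turn [-0.2 -1.2 -0. ]
[-0.66457511 -0.07049056  0.36632971]
```

View pics/k8s.png

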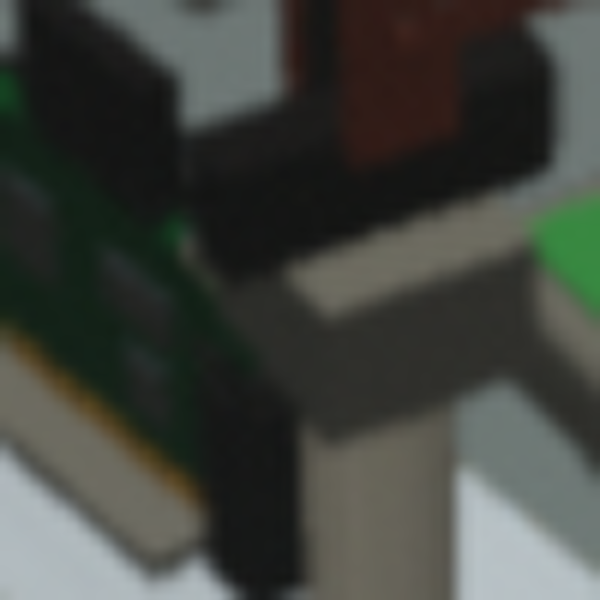

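View pics/k8t.png

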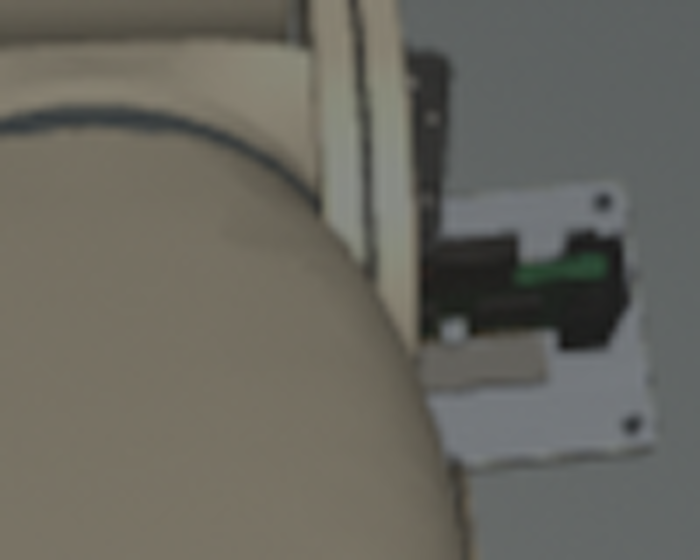

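Torque jumped from 0.12 to 0.37 N m, so the arm has probably reached its stop. I push a little more to confirm.

```bash
python3 -m handwheel '0 0 0 2;0 0 0 0;0 0 0 0'>/dev/null;python3 -c "
from meas import *
go(571.1,53.4,153,-82);print(arm.state()['torque'])";python3 -m handwheel '0 0 0 1.5;0 0 0 0;0 0 0 0'>/dev/null;python3 -c "
from meas import *
go(571.1,53.4,153,-82);print(arm.state()['torque'])"
```

```text
t=25.37 pos [571.2  52.2 152.8] yaw -97.0 xaxis [ 0.001 -0.001 -1.   ] w 17.3 F [ 0.7 -3.5  5.8] q6 1.76
 turn -15.00 shift now [-0.2 -1.2  0.3] after turn [-0.2 -1.2 -0. ]
[-0.6610151  -0.02056894  0.67129504]
t=25.62 pos [571.2  52.2 152.8] yaw -98.5 xaxis [ 0.001 -0.001 -1.   ] w 17.1 F [ 1.2 -3.6  6.1] q6 1.79
 turn -16.47 shift now [-0.2 -1.1  0.3] after turn [-0.2 -1.2 -0.1]
[-0.58776546 -0.00903923  0.8386988 ]
```

The torque climbs steadily against a hard stop. I relax, release and rise.

```bash
python3 -m handwheel '0 0 0 -3;0 0 0 -2;0 0 0 0;-0.4 0 0 0;0 0 0 0'; python3 -m handwheel '0 0 0 0;0 0 0 0;0 0 0 0;0 0 0 0;0 0 0 0;0 0 0 0' 40;python3 -m handwheel '-5 0 0 0;-10 0 0 0;-20 0 0 0;-25 0 0 0;-25 0 0 0;-25 0 0 0;0 0 0 0';python3 -c "
from meas import *
go(571.1,53.4,153,-82);print(arm.state()['torque'])
p,d=viewer.grab_frame('scene');crop('scene',p,190,140,270,220,7.4,'pics/k9.png')"
```

```text
time_s: 26.03
eef_pos: [0.5711, 0.0523, 0.1528]
eef_rot: [-2.19, 0.069, 2.189]
ft_force: [2.3, -2.4, 1.9]
width: 0.0173
time_s: 26.53
eef_pos: [0.5707, 0.0525, 0.1528]
eef_rot: [-2.188, 0.07, 2.189]
ft_force: [-0.3, -0.2, 1.0]
width: 0.0402
time_s: 27.12
eef_pos: [0.5739, 0.0527, 0.2693]
eef_rot: [-2.198, 0.07, 2.178]
ft_force: [1.2, 0.1, 1.1]
width: 0.0399
t=27.12 pos [573.9  52.7 269.3] yaw -93.7 xaxis [ 0.009  0.001 -1.   ] w 39.9 F [1.2 0.1 1.1] q6 1.71
 turn -11.70 shift now [116.3  -0.4   4. ] after turn [116.3  -1.2   3.8]
[-0.01901652  0.06132808  0.01113776]
```

View pics/k9.png

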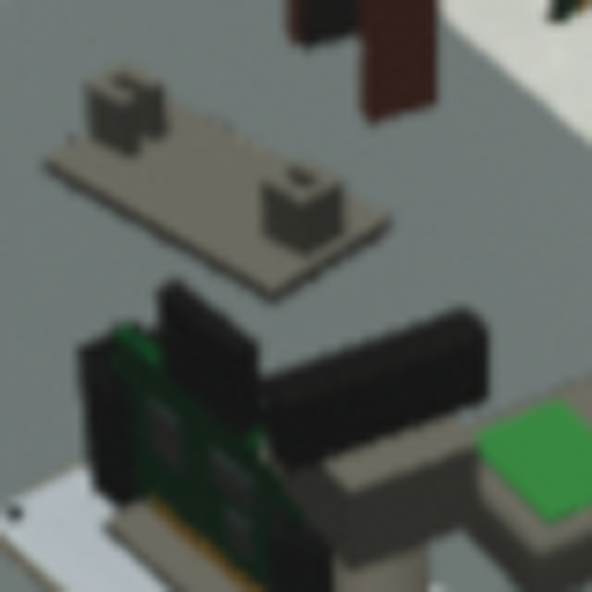

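```bash
python3 -m handwheel '0 -20 0 0;0 -38 0 0;0 -38 0 0;0 -38 0 0;0 -38 0 0;0 -38 0 0;0 -38 0 0;0 -20 0 0';python3 -m handwheel '0 0 0 0;0 0 0 0';python3 -c "
from meas import *
p,d=viewer.grab_frame('top');np.savez('t9.npz',p=p,d=d);crop('top',p,220,120,320,200,7,'pics/k9t.png');cv2.imwrite('pics/topf.png',p)
W=cloud('top',d);D=dockf(W)
r=np.hypot(D[...,0],D[...,1]-98)
def rr(t,m):
    P=D[m];print(t,len(P),[np.round(x,1) for x in cv2.minAreaRect(P[:,:2].astype(np.float32))],np.round(P.mean(0),1),P[:,2].max().round(1)) if len(P)>3 else print(t,len(P))
n=(abs(D[...,0])<80)&(D[...,1]>-70)&(D[...,1]<160)
rr('bar',n&(r<50)&(D[...,2]>160)&(D[...,2]<190))
rr('arm',n&(D[...,1]<77)&(D[...,1]>28)&(D[...,2]>102)&(D[...,2]<116))
rr('hubtop',n&(r<40)&(D[...,2]>138)&(D[...,2]<150))
rr('tab',n&(abs(D[...,1])<35)&(D[...,2]>125)&(D[...,2]<145))
rr('board',n&(D[...,1]<-27)&(D[...,2]>90)&(D[...,2]<100))
"
```

```text
time_s: 27.83
eef_pos: [0.5874, 0.3236, 0.262]
eef_rot: [-2.188, 0.068, 2.191]
ft_force: [0.5, 0.6, 0.2]
width: 0.0397
time_s: 28.0
eef_pos: [0.5873, 0.3204, 0.2617]
eef_rot: [-2.188, 0.07, 2.192]
ft_force: [0.0, 0.7, -0.1]
width: 0.04
bar 261 [array([ 0.5, 98.2]), array([18.2, 80.1]), np.float64(79.0)] [ -1.8  98.  176.8] 182.7
arm 101 [array([-0.4, 58.4]), array([20.3, 31.7]), np.float64(1.3)] [ -0.9  58.  109.5] 114.6
hubtop 253 [array([-6.6, 99.6]), array([50. , 63.9]), np.float64(79.2)] [ -1.   97.4 145.9] 149.4
tab 97 [array([-0.9, -1.4]), array([48.5, 11. ]), np.float64(89.6)] [ -1.8  -1.  133.8] 139.9
board 44 [array([ -2.2, -44.9]), array([32.6, 15.6]), np.float64(75.0)] [ -2.  -45.4  94.6] 99.1
```

View pics/k9t.png

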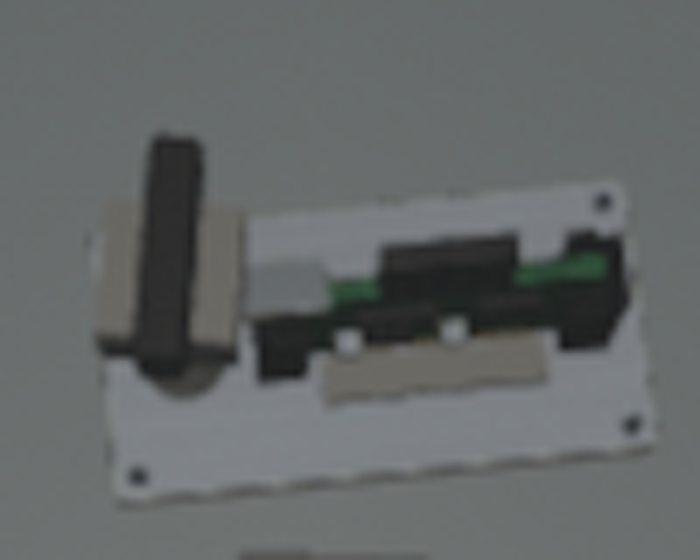

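View pics/topf.png

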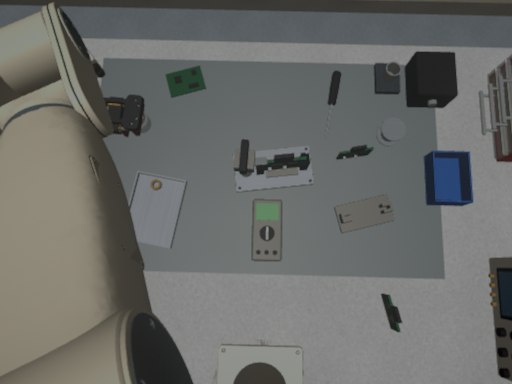

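The latch arm (crop 290,290) lies along the card's top edge, within about 1° of the slot. The knob sits on the shaft at (170,250), with its bar top at about 178 mm, and the card tab top is at about 135 mm. Bystanders are in place and the gripper is clear.

```bash
python3 -c "
from workcell import arm
print(arm.close_job())"
```

```text
the job is handed in; nothing more can be done
None
```

I moved the 120 mm card from the stand into the dock slot, lowering it in the grip until it met the floor. I then pressed the knob down onto the shaft with the latch arm still open and turned it clockwise until the arm met its stop. The job was handed in at about 28 s of the 64 s.

**Card:** it stopped firmly at the height predicted for fully home. Afterwards the board top measured about 95 mm and the tab top about 134 mm.

**Knob:** it touched the shoulder with the gripper at 152.8 mm, against 153 mm predicted. With the arm clear, its bar was centred within 1 mm of the shaft axis. The bar is 11° past the locked arm's direction, which is roughly the bore's play.

**Latch:** turning torque rose from about 0.12 to 0.84 N m against the stop. The last top view shows the arm over the card's top edge, within about 1.3° of the slot's direction.

**Bystanders:** those visible in the last top view had not moved. The robot arm hid the jar's area in that view, but the gripper stayed well above it.

**Disagreements:** the scene camera read positions about 2 mm off from the top camera and the robot's readings, within the calibration limit. I corrected the card and knob approaches by comparing both parts in the same view. The wrist torque also read near zero for most of the turn, well below the 0.12 N m expected. I therefore judged the stop by the late rise in torque and by the last picture.

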